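# Switch on the inspection light and hold a mounted stone over it, label up

### The job

Turn the inspection light's rotary switch clockwise to its on stop, then take the notched glass slide out of the sloping stand by its frosted end - the end with the clipped corner. Hold it level and label face up, with its stone centred a couple of centimetres above the lit window and the frosted end pointing away from the switch, and finish still holding it there, touching nothing else. Leave the plain slide and the other things on the bench where they are.

Things in the scene. Friction and masses are not known exactly. Their poses are not given: they have to be found in the camera images.
- lamp: Inspection light, a fixed grey and aluminium housing 160 (x) x 110 (y) x 50 mm high standing on the bench. Origin at the centre of its underside; x points to its back, where the switch is; z up. The round opal window is at its front (-x), the rotary switch at its back (+x).
- window (a point): Centre of the opal window's upper face, 54 mm across, 51 mm above the bench, 35 mm in front of the lamp's centre. Axes as the lamp's: the switch lies towards its +x.
- switch (a joint): Rotary switch on top of the lamp, 48 mm behind the lamp's centre, axis vertical. 0 = off stop, 1.047 rad (60 degrees) = on stop; grows as it turns clockwise seen from above. A spring snaps it over: it resists with up to about 0.07 N m on the first half of the turn, and pulls on to the stop in the second half.
- switch_grip (a point): On the switch's axis, in its black grip bar, 75 mm above the bench. Bar 38 long x 12 wide x 22 mm high, its top 8 mm above this point; below it a disc 36 mm across (top 14 mm below this point), a plate 50 mm across (20 mm below) and the lamp's top (25 mm below). The frame turns with the bar: x along it (white pointer mark towards -x), y across it, z up.
- stand: Fixed beech stand: base board 96 (x) x 130 (y) x 8 mm, origin under its centre, carrying two sloping strips along x at y = -34 and +34 mm, each 14 mm wide, rising at 30 degrees towards +x, with a low stop at the foot. A slide lies on each strip, overhanging it 6 mm at both long edges; the middle of its underside is 37 mm above the bench, its upper end about 60 mm.
- slide: Notched glass slide, 76 (x) x 26 (y) x 4 mm, about 22 g, on either strip of the stand, at 30 degrees. Origin at the centre of its underside; x points to the frosted end, the upper one in the stand; z out of the label face, which carries the stone. The last 20 mm at +x are frosted white (the label), the corner at +x, +y clipped by 7 mm at 45 degrees; the rest is clear. Long edges 26 mm apart.
- frosted_end (a point): Middle of the frosted end, 26 mm from the slide's centre along +x, half way through the thickness. Axes as the slide's.
- stone (a point): Foot of the small faceted stone (10 mm across, standing 4 mm high on the label face), 18 mm from the slide's centre along -x, that is 44 mm from the middle of the frosted end. Axes as the slide's.
- plain_slide: A plain clear glass slide, 76 x 26 x 4 mm, with no frosted end, clipped corner or stone, on the stand's other strip. Origin at the centre of its underside. To be left.
- wax_ring: Dark pink wax ring model with a short sprue, 45 mm long, 8 mm high, lying on the bench; origin under the ring's centre. Bystander.
- handpiece: Aluminium rotary handpiece, 25 mm thick and 155 mm long with its bit, lying on the bench; origin under its middle. Bystander.
- stone_jar: Small glass jar with a metal lid, 38 mm across, 42 mm high; origin under its centre. Bystander.
Things that resemble listed ones, but are neither listed nor needed, are in the scene too. Several things have the shape of the lamp; the one meant has the colours described above.

How it is judged:
By the outcome, as a careful person would: the job done as asked, in the order asked, and still so for the second after the job is handed in, while the arm keeps its last pose, push and grip.
It also fails if it takes over 51 s, if anything falls off the work surface, if the arm or the gripper's body presses on something with over 40 N, if the wrist force passes 120 N, or if a joint passes its speed limit or range.

### The arm

A 6-joint arm with a two-finger parallel gripper is mounted at the origin on the work surface. World frame = base frame: x ahead of the robot, y to its left, z up, the work surface at z = 0. Lengths are in m, angles in rad, forces in N, time in s.
With the tool pointing down it reaches from about 0.325 to 0.925 m from the base axis. Payload 3.1 kg.
Tool frame: the origin (TCP) lies midway between the tips of the shut fingers; the grasp point (between the pads) lies 19 mm behind it (bot.grip_depth is the distance from the TCP to the grasp point, in m); z points along the fingers, y is the direction in which the jaws open and shut (so a half turn about z gives the same grasp; the last joint's range is limited). The gripper opens to 85 mm and grips with 20 to 120 N. Pads are 22 mm wide; open, the fingers measure 114 mm over their backs; the gripper's body (76 mm by 85 mm) begins 54 mm behind the grasp point. The pads swing forward as they close: fully open they stand 13 mm farther back than shut.
Start: joints at [1.163, 0.217, 1.613, -0, 1.311, -0.112], TCP at [0.182, 0.598, 0.231] pointing down, gripper open.
Joint ranges: [-2.75, 2.75], [-0.78, 2.1], [0.31, 2.55], [-1.13, 4.27], [0.13, 2.63], [-2.58, 2.58]. Speed limits (rad/s): [2.79, 2.79, 3.14, 3.14, 3.14, 3.14].

### API

Orientations are given as [roll, pitch, yaw] about the fixed x, y, z axes, in that order (R = Rz(yaw) Ry(pitch) Rx(roll)).
In Python, from workcell import bot gives the robot as it stands. The module is installed in compiled form; this text tells all that it offers.
- The arm moves only by the tool carry_out, never from a script. Its argument "motion" is a list of rows, each an object with "fingers": the closure, from -1 (fully open) to 1 (shut); "dp": the shift along the world's x, y, z in m, a list of three; "twist": the turn, a rotation vector about the world's x, y, z in degrees, a list of three. In form: [{"fingers": fingers, "dp": [dx, dy, dz], "twist": [wx, wy, wz]}, ...]. A call has exactly 8 rows; each row shifts and turns the commanded pose from where the row before left it; what a row does not reach is not made up. A row lasts 1/10 s, in which the tool goes at most 50 mm and 8.59 degrees, less where a joint would pass 70% of its speed; a pose out of reach is approached as far as the arm can. A call is refused whole if a number of a shift passes 0.05 or a number of a turn 8.59, either way. A call with a gripper value outside its range is refused whole. The fingers move at their own pace and stop on an object; "grip_force" is the grip in N (left out, the last holds). Time passes only in rows, so rows that do not move let the fingers close, or fill a call up. It gives the time, the measured TCP pose, the force and the opening at its end, in the units of the state.
- bot.get_state(): the state, without advancing time (a new reading comes with each control period).
- bot.read_camera(name): name is "side" or "top" or "wrist"; returns (picture, depth): 420x560x3 uint8, red, green, blue; 420x560 float32, m along the optical axis (not along the pixel's ray), 0 where there is no reading.
- bot.camera_params(name): a dict with "K" (3x3 intrinsics, pixels), "R" (3x3) and "t" (3): a world point X has camera coordinates R X + t. Camera axes: x right, y down, z forward; pixel columns grow to the right and rows downward; lengths in m; the calibration is good to about 2 mm. A picture is of the moment at which its call begins: read the wrist's pose just before it. camera_params takes no time and is no camera call; for the wrist camera it gives the pose at the moment of the call.
- bot.finish_job(): hands the job in, once; it reports no verdict.
The state is a dict: "clock": time; "joint_positions": joint angles; "qvel": joint speeds; "tau": joint torques, N m; "tool_pos": TCP position; "orientation": TCP orientation; "wrist_force": force on the tool from outside, world axes, zero at the start; "ft_torque": the same for the moment, N m; "width": finger opening in m.
Only numpy, scipy, OpenCV 4.12 (cv2) and the standard library are available. Lean on these libraries where they do the work, as an engineer would, in place of code of your own. Each camera call takes 0.05 s, during which the arm holds its last target. There are 200 camera calls.

## Working session

There is one attempt and no reset: what is moved stays moved. The work goes in short steps, Python scripts to look and compute and a tool call to move; the robot and the scene stay as the last step left them, time stands still between calls to the robot, and variables do not carry over. Pictures are saved under pics/ and viewed, about 8 in all and at most 12, crops included, and the job is handed in when it is done.

Besides the shell and the picture viewer there is one more tool, called after "Emit:" as name(argument=value, ...) on one line, values as JSON. carry_out: Moves the arm, as the interface text tells. Its arguments: {"type":"object","properties":{"motion":{"type":"array"},"grip_force":{"type":"number"}},"required":["motion"]}

```bash
mkdir -p pics
cat > h.py <<'E'
from workcell import bot
import numpy as np, cv2
def cam(n):
    p=bot.camera_params(n); im,d=bot.read_camera(n); return im,d,p
def pt(p,u,v,d):
    c=np.linalg.inv(p["K"])@np.array([u,v,1.])*d
    return p["R"].T@(c-p["t"])
def ray(p,u,v,z):
    c=p["R"].T@(np.linalg.inv(p["K"])@np.array([u,v,1.])); o=-p["R"].T@p["t"]
    return o+c*(z-o[2])/c[2]
def proj(p,X):
    q=p["K"]@(p["R"]@np.array(X)+p["t"]); return q[:2]/q[2]
def save(n,im): cv2.imwrite("pics/"+n,im[...,::-1])
E
python3 - <<'E'
from h import *
for n in("top","side"):
    im,d,p=cam(n); save(n+"1.png",im); np.savez(n+"1.npz",im=im,d=d,**p); print(n,-p["R"].T@p["t"],p["R"].round(2).tolist(),p["K"][0,0])
print(bot.get_state())
E
```

```text
top [0.4752422  0.04669516 1.02856323] [[0.0, -1.0, 0.0], [-0.99, -0.0, -0.17], [0.17, -0.0, -0.99]] 410.4340356406961
side [ 0.43831482 -0.63713226  0.84066423] [[0.98, -0.21, 0.01], [-0.14, -0.72, -0.68], [0.15, 0.66, -0.73]] 500.41969400080325
{'clock': 0.1, 'joint_positions': array([ 1.16279209e+00,  2.17671663e-01,  1.61476087e+00, -2.53005022e-06,
        1.31132513e+00, -1.12197685e-01]), 'qvel': array([ 2.88679399e-04, -2.36407520e-03, -1.83063991e-03,  1.32507808e-03,
       -9.20847551e-04,  7.17913845e-05]), 'tau': array([-6.97339747e-04, -3.98072863e+01, -3.04972923e+01, -2.37831646e-04,
        4.20766737e-03, -1.04425993e-06]), 'tool_pos': array([0.18188075, 0.59718565, 0.23010993]), 'orientation': array([-3.13944099e+00, -2.39970311e-04,  2.84578649e+00]), 'wrist_force': array([ 0.56336407, -0.0059791 , -0.92849414]), 'ft_torque': array([ 0.00465076, -0.02805986,  0.04449561]), 'width': 0.08516879337381614}
```

View pics/top1.png

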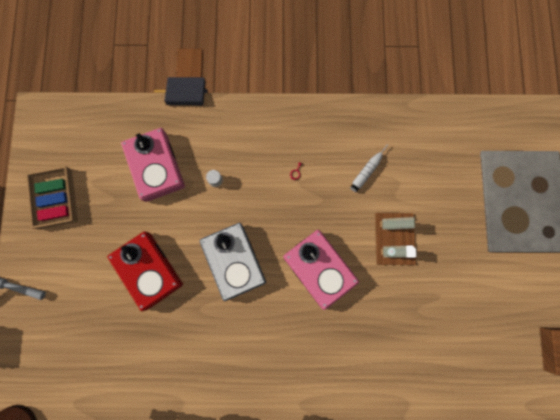

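View pics/side1.png

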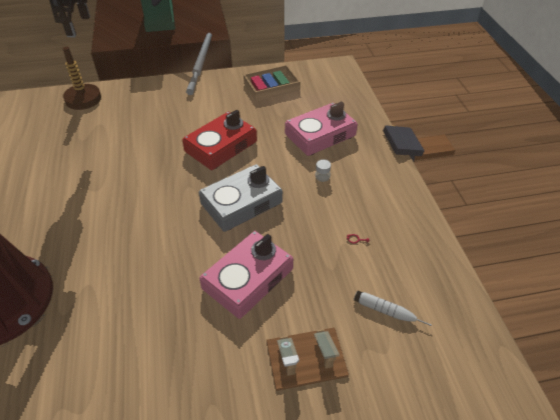

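Top view. Lamp candidates: pink (150,165), red (145,270), grey (232,260), pink (320,268). By its colours the grey one at (232,260) is meant. Slide candidates on the stand: (398,224) clear with no white end, and (400,252) with a white end at (410,252). The second is the one to take. Next I'll measure positions and make one close crop.

Run:
```python
from h import *
T=np.load("top1.npz");S=np.load("side1.npz")
for nm,(u,v) in dict(win=(237,275),sw=(225,242),stand=(397,238),fro=(410,252),slm=(397,252),pl=(398,224)).items():
    d=np.median(T["d"][v-1:v+2,u-1:u+2]); print(nm,pt(T,u,v,d).round(3))
a=cv2.resize(T["im"][195:310,190:305],(400,400),interpolation=cv2.INTER_CUBIC)
b=cv2.resize(T["im"][205:270,370:435],(400,400),interpolation=cv2.INTER_CUBIC)
save("crop1.png",np.hstack([a,b]))
# lamp window: white blob
hsv=cv2.cvtColor(T["im"],cv2.COLOR_RGB2HSV)
m=((hsv[...,2]>215)&(hsv[...,1]<40)).astype(np.uint8)
n,l,st,c=cv2.connectedComponentsWithStats(m)
for i in range(1,n):
    if st[i,4]>20: print(st[i],c[i].round(1),ray(T,*c[i],.051).round(4))
```

```text
win [0.471 0.147 0.051]
sw [0.547 0.174 0.076]
stand [ 0.563 -0.244  0.01 ]
fro [ 0.526 -0.26   0.056]
slm [ 0.527 -0.234  0.039]
pl [ 0.594 -0.238  0.042]
[146 166  18  18 258] [154.2 174.7] [0.7119 0.355  0.051 ]
[407 246   8  11  80] [410.3 251.2] [ 0.5285 -0.2622  0.051 ]
[228 265  20  20 318] [237.2 274.5] [0.4725 0.147  0.051 ]
[321 271  20  21 327] [330.3 280.8] [ 0.4587 -0.0714  0.051 ]
[140 273  20  20 318] [149.4 282.6] [0.453  0.3517 0.051 ]
```

View pics/crop1.png

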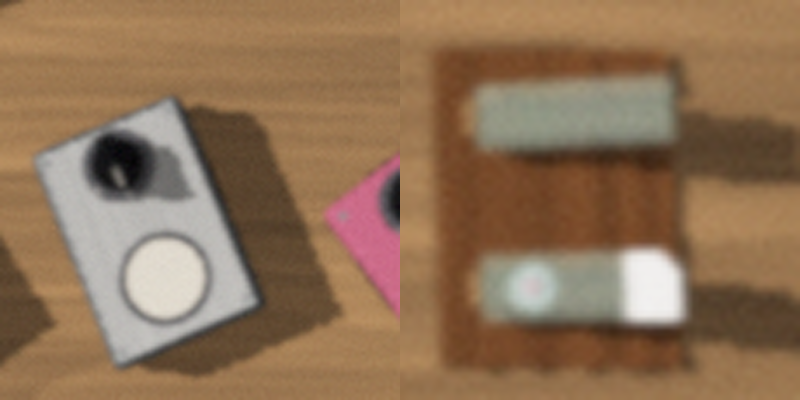

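The left half of the crop confirms the grey lamp, with its switch at about (118,165) and its window at (165,278). The right half shows the notched slide as the lower one: white end at (652,287), clipped corner at its upper right, stone at (530,287). Next I'll look from near over the lamp.

Emit:
carry_out(motion=[{"fingers":-1,"dp":[0.02,-0.028,0.01],"twist":[0,0,1.75]},{"fingers":-1,"dp":[0.02,-0.028,0.01],"twist":[0,0,1.75]},{"fingers":-1,"dp":[0.02,-0.028,0.01],"twist":[0,0,1.75]},{"fingers":-1,"dp":[0.02,-0.028,0.01],"twist":[0,0,1.75]},{"fingers":-1,"dp":[0.02,-0.028,0.01],"twist":[0,0,1.75]},{"fingers":-1,"dp":[0.02,-0.028,0],"twist":[0,0,1.75]},{"fingers":-1,"dp":[0.02,-0.028,0],"twist":[0,0,1.75]},{"fingers":-1,"dp":[0.02,-0.028,0],"twist":[0,0,1.75]}], grip_force=30)

```text
clock: 0.9
tool_pos: [0.3425, 0.3725, 0.2809]
orientation: [-3.141, -0.0, 3.092]
wrist_force: [0.1, 0.4, -0.4]
width: 0.0855
```

Emit:
carry_out(motion=[{"fingers":-1,"dp":[0.02,-0.028,0],"twist":[0,0,1.75]},{"fingers":-1,"dp":[0.02,-0.028,0],"twist":[0,0,1.75]},{"fingers":-1,"dp":[0.02,-0.028,0],"twist":[0,0,1.75]},{"fingers":-1,"dp":[0.02,-0.028,0],"twist":[0,0,1.75]},{"fingers":-1,"dp":[0.02,-0.028,0],"twist":[0,0,1.75]},{"fingers":-1,"dp":[0.02,-0.028,0],"twist":[0,0,1.75]},{"fingers":-1,"dp":[0.02,-0.028,0],"twist":[0,0,1.75]},{"fingers":-1,"dp":[0,0,0],"twist":[0,0,1.75]}])

```text
clock: 1.7
tool_pos: [0.4839, 0.1746, 0.2807]
orientation: [-3.14, -0.0, -2.952]
wrist_force: [-0.8, 0.6, -0.9]
width: 0.0857
```

Run:
```python
from h import *
s=bot.get_state(); print(s["clock"],s["tool_pos"].round(4),np.degrees(s["orientation"]).round(2),s["joint_positions"].round(3))
im,d,p=cam("wrist"); save("w1.png",im); np.savez("w1.npz",im=im,d=d,**p); print((-p["R"].T@p["t"]).round(3),p["R"].round(2).tolist(),p["K"][0,0])
```

```text
1.7 [0.4839 0.1746 0.2807] [-1.7990e+02 -2.0000e-02 -1.6913e+02] [ 0.211 -0.06   1.815 -0.002  1.386 -1.549]
[0.417 0.163 0.424] [[-0.19, 0.98, -0.0], [0.95, 0.18, 0.27], [0.26, 0.05, -0.96]] 310.4299366840787
```

View pics/w1.png

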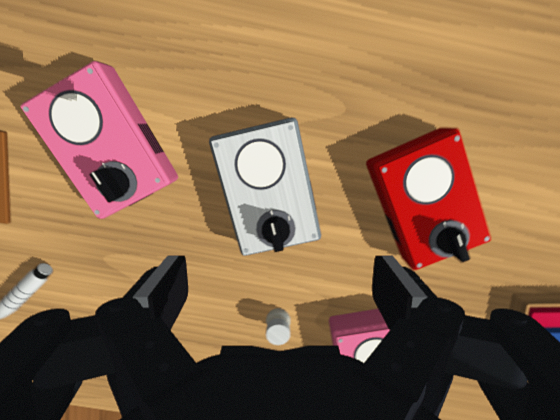

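The wrist view shows the grey lamp: window at (260,164), switch at (276,231), with its white pointer mark at (274,228). The depth should give me the bar and the lamp axis.

```bash
cat >> h.py <<'E'
def cloud(d,p):
    v,u=np.mgrid[:420,:560]; K=np.linalg.inv(p["K"])
    c=np.stack([u,v,np.ones_like(u)],-1)@K.T*d[...,None]
    return (c-p["t"])@p["R"]
def lampfit(im,d,p):
    X=cloud(d,p); near=np.hypot(X[...,0]-.51,X[...,1]-.16)<.13
    hsv=cv2.cvtColor(im,cv2.COLOR_RGB2HSV)
    top=near&(abs(X[...,2]-.051)<.004)&(hsv[...,1]<60)
    r=cv2.minAreaRect(X[top][:,:2].astype(np.float32)); print("lamp top",r)
    w=near&(hsv[...,1]<50)&(hsv[...,2]>225)
    n,l,st,c=cv2.connectedComponentsWithStats(w.astype(np.uint8)); i=1+st[1:,4].argmax()
    W=ray(p,*c[i],.051); print("window",W.round(4),st[i],"mean RGB",im[l==i].mean(0).round(0))
    b=near&(X[...,2]>.080)&(X[...,2]<.088)&(np.hypot(X[...,0]-.548,X[...,1]-.174)<.04)
    q=X[b][:,:2]; r=cv2.minAreaRect(q.astype(np.float32)); e=np.linalg.eigh(np.cov(q.T))[1][:,1]
    print("bar",len(q),r,"ang",np.degrees(np.arctan2(e[1],e[0])), "zmed",np.median(X[b][:,2]))
E
python3 - <<'E'
from h import *
W=np.load("w1.npz"); lampfit(W["im"],W["d"],W)
save("w1c.png",cv2.resize(W["im"][130:265,200:335],(540,540),interpolation=cv2.INTER_CUBIC))
E
```

```text
lamp top ((0.5161994695663452, 0.1272422969341278), (0.15156221389770508, 0.1753840297460556), 23.367408752441406)
window [0.47   0.1475 0.051 ] [ 238  142   44   44 1537] mean RGB [241. 240. 232.]
bar 309 ((0.5462808012962341, 0.1802171766757965), (0.037210818380117416, 0.01197234820574522), 23.346424102783203) ang -156.4113302303721 zmed 0.08296183562810314
```

View pics/w1c.png

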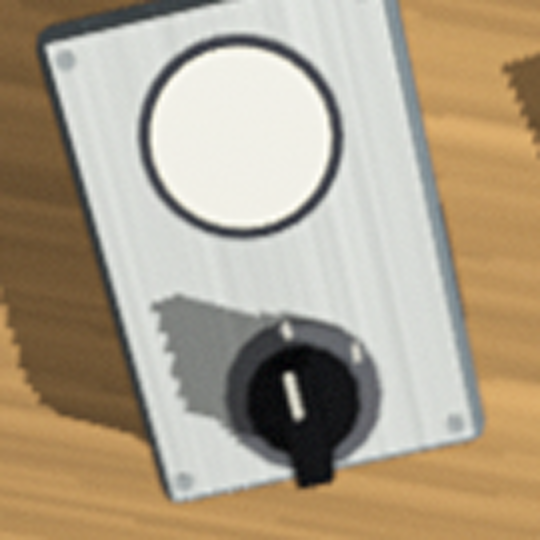

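The pointer sits at the off tick (287,328), which lies along the lamp's axis. The on tick is at (357,350), clockwise from it. The lamp's yaw is about 23.3° and the bar centre is (0.546, 0.180). Now go down and grip.

Emit:
carry_out(motion=[{"fingers":-1,"dp":[0.0156,0.0014,-0.02],"twist":[0,0,3.1]},{"fingers":-1,"dp":[0.0156,0.0014,-0.03],"twist":[0,0,3.1]},{"fingers":-1,"dp":[0.0156,0.0014,-0.04],"twist":[0,0,3.1]},{"fingers":-1,"dp":[0.0156,0.0014,-0.04],"twist":[0,0,3.1]},{"fingers":-1,"dp":[0,0,-0.04],"twist":[0,0,0]},{"fingers":-1,"dp":[0,0,-0.03],"twist":[0,0,0]},{"fingers":-1,"dp":[0,0,-0.014],"twist":[0,0,0]},{"fingers":-1,"dp":[0,0,0],"twist":[0,0,0]}])

```text
clock: 2.55
tool_pos: [0.542, 0.1833, 0.0646]
orientation: [3.14, -0.006, -2.732]
wrist_force: [0.3, 0.4, -0.4]
width: 0.0854
```

Emit:
carry_out(motion=[{"fingers":1,"dp":[0,0,0],"twist":[0,0,0]},{"fingers":1,"dp":[0,0,0],"twist":[0,0,0]},{"fingers":1,"dp":[0,0,0],"twist":[0,0,0]},{"fingers":1,"dp":[0,0,0],"twist":[0,0,0]},{"fingers":1,"dp":[0,0,0],"twist":[0,0,0]},{"fingers":1,"dp":[0,0,0],"twist":[0,0,0]},{"fingers":1,"dp":[0,0,0],"twist":[0,0,0]},{"fingers":1,"dp":[0,0,0],"twist":[0,0,0]}], grip_force=30)

```text
clock: 3.35
tool_pos: [0.5469, 0.1802, 0.0689]
orientation: [-3.134, 0.002, -2.731]
wrist_force: [2.3, -9.9, 3.3]
width: 0.0113
```

Gripped at 11.3 mm. Now turn clockwise, with a 1 mm shift to relieve the side push.

Emit:
carry_out(motion=[{"fingers":1,"dp":[0.0004,-0.001,0],"twist":[0,0,-7.6]},{"fingers":1,"dp":[0,0,0],"twist":[0,0,-7.6]},{"fingers":1,"dp":[0,0,0],"twist":[0,0,-7.6]},{"fingers":1,"dp":[0,0,0],"twist":[0,0,-7.6]},{"fingers":1,"dp":[0,0,0],"twist":[0,0,-7.6]},{"fingers":1,"dp":[0,0,0],"twist":[0,0,-7.6]},{"fingers":1,"dp":[0,0,0],"twist":[0,0,-7.6]},{"fingers":1,"dp":[0,0,0],"twist":[0,0,-7.6]}])

```text
clock: 4.15
tool_pos: [0.5471, 0.1808, 0.0689]
orientation: [3.141, 0.005, 2.485]
wrist_force: [1.6, -5.3, 3.5]
width: 0.0113
```

Emit:
carry_out(motion=[{"fingers":1,"dp":[0,0,0],"twist":[0,0,0]},{"fingers":1,"dp":[0,0,0],"twist":[0,0,0]},{"fingers":-1,"dp":[0,0,0],"twist":[0,0,0]},{"fingers":-1,"dp":[0,0,0],"twist":[0,0,0]},{"fingers":-1,"dp":[0,0,0],"twist":[0,0,0]},{"fingers":-1,"dp":[0,0,0.02],"twist":[0,0,0]},{"fingers":-1,"dp":[0,0,0.04],"twist":[0,0,0]},{"fingers":-1,"dp":[0,0,0.04],"twist":[0,0,0]}])

```text
clock: 4.95
tool_pos: [0.5435, 0.1826, 0.1669]
orientation: [-3.139, -0.003, 2.49]
wrist_force: [1.0, 0.5, 0.9]
width: 0.0854
```

Emit:
carry_out(motion=[{"fingers":-1,"dp":[-0.01,0,0.04],"twist":[0,0,0]},{"fingers":-1,"dp":[-0.01,0,0.04],"twist":[0,0,0]},{"fingers":-1,"dp":[-0.01,0,0.03],"twist":[0,0,0]},{"fingers":-1,"dp":[-0.01,-0.02,0.01],"twist":[0,0,-3]},{"fingers":-1,"dp":[-0.01,-0.02,0],"twist":[0,0,-6]},{"fingers":-1,"dp":[0,-0.02,0],"twist":[0,0,-6]},{"fingers":-1,"dp":[0,-0.02,0],"twist":[0,0,-6]},{"fingers":-1,"dp":[0,0,0],"twist":[0,0,0]}])

```text
clock: 5.75
tool_pos: [0.4946, 0.1011, 0.2871]
orientation: [-3.141, 0.0, 2.121]
wrist_force: [-0.2, 1.0, 0.2]
width: 0.0853
```

Run:
```python
from h import *
s=bot.get_state(); print(s["clock"],s["tool_pos"].round(4),np.degrees(s["orientation"]).round(2),s["joint_positions"].round(3))
im,d,p=cam("wrist"); save("w2.png",im); np.savez("w2.npz",im=im,d=d,**p); print((-p["R"].T@p["t"]).round(3))
try: lampfit(im,d,p)
except Exception as e: print(e)
im,d,p=cam("top"); np.savez("top2.npz",im=im,d=d,**p)
```

```text
5.75 [0.4946 0.1011 0.2871] [-1.7997e+02  1.0000e-02  1.2151e+02] [ 0.063 -0.086  1.828 -0.     1.4   -0.487]
[0.459 0.16  0.43 ]
lamp top ((0.5164202451705933, 0.12712286412715912), (0.151936873793602, 0.1761719137430191), 23.1281795501709)
window [0.4706 0.1481 0.051 ] [ 262  113   44   44 1550] mean RGB [229. 227. 214.]
bar 375 ((0.5463944673538208, 0.1807723045349121), (0.011951308697462082, 0.03780554607510567), 53.929901123046875) ang 143.51595748741119 zmed 0.08303257480140147
```

View pics/w2.png

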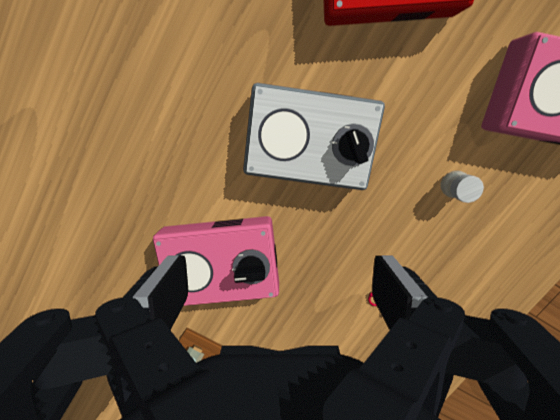

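The bar turned from 203.4° to 143.5°, so 59.9°: it is at the on stop. The window is at (0.4703, 0.1478). On to the stand.

Emit:
carry_out(motion=[{"fingers":-1,"dp":[0.004,-0.03,0],"twist":[0,0,-3.15]},{"fingers":-1,"dp":[0.004,-0.04,0],"twist":[0,0,-3.15]},{"fingers":-1,"dp":[0.004,-0.04,0],"twist":[0,0,-3.15]},{"fingers":-1,"dp":[0.004,-0.04,0],"twist":[0,0,-3.15]},{"fingers":-1,"dp":[0.004,-0.04,0],"twist":[0,0,-3.15]},{"fingers":-1,"dp":[0.004,-0.04,0],"twist":[0,0,-3.15]},{"fingers":-1,"dp":[0.004,-0.04,0],"twist":[0,0,-3.15]},{"fingers":-1,"dp":[0.004,-0.04,0],"twist":[0,0,-3.15]}])

```text
clock: 6.65
tool_pos: [0.5276, -0.2079, 0.287]
orientation: [3.141, -0.001, 1.684]
wrist_force: [-0.8, 0.9, 0.2]
width: 0.0854
```

Emit:
carry_out(motion=[{"fingers":-1,"dp":[0,-0.04,-0.01],"twist":[0,0,-3.15]},{"fingers":-0.2,"dp":[0,-0.04,-0.02],"twist":[0,0,-3.15]},{"fingers":-0.2,"dp":[0,-0.03,-0.02],"twist":[0,0,0]},{"fingers":-0.2,"dp":[0,0,-0.02],"twist":[0,0,0]},{"fingers":-0.2,"dp":[0,0,0],"twist":[0,0,0]},{"fingers":-0.2,"dp":[0,0,0],"twist":[0,0,0]},{"fingers":-0.2,"dp":[0,0,0],"twist":[0,0,0]},{"fingers":-0.2,"dp":[0,0,0],"twist":[0,0,0]}])

```text
clock: 7.45
tool_pos: [0.5282, -0.3171, 0.2192]
orientation: [3.139, 0.002, 1.575]
wrist_force: [0.3, 0.6, 0.9]
width: 0.0512
```

Run:
```python
from h import *
s=bot.get_state(); print(s["clock"],s["tool_pos"].round(4),np.degrees(s["orientation"]).round(2),s["joint_positions"].round(3),s["width"])
im,d,p=cam("wrist"); save("w3.png",im); np.savez("w3.npz",im=im,d=d,**p); print((-p["R"].T@p["t"]).round(3))
print(proj(p,[.527,-.26,.056]),proj(p,[.527,-.2,.02]))
```

```text
7.45 [ 0.5282 -0.3171  0.2192] [1.7985e+02 1.0000e-01 9.0250e+01] [-0.655  0.206  1.649  0.     1.283 -0.659] 0.05119132073603964
[ 0.527 -0.249  0.362]
[278.94745074 132.29525458] [279.16961281  70.42555174]
```

View pics/w3.png

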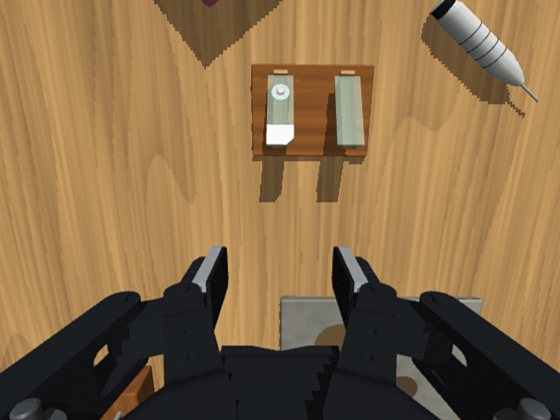

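The notched slide is at the left: frosted end at (281,135), stone at (281,91), clipped corner at (291,142). The plain slide is at (349,110).

Run:
```python
from h import *
W=np.load("w3.npz"); im,d=W["im"],W["d"]; X=cloud(d,W)
hsv=cv2.cvtColor(im,cv2.COLOR_RGB2HSV)
roi=np.zeros(d.shape,bool); roi[60:160,250:320]=1
m=roi&(hsv[...,1]<25)&(hsv[...,2]>190)
n,l,st,c=cv2.connectedComponentsWithStats(m.astype(np.uint8))
for i in range(1,n):
    if st[i,4]>10:
        P=X[l==i]; print(st[i],c[i].round(1),"mean",P.mean(0).round(4),"min",P.min(0).round(4),"max",P.max(0).round(4))
# slide surface points: above plane
s=roi&(abs(X[...,0]-.527)<.02)&(X[...,2]>.022)&(X[...,2]<.07)
P=X[s]; A=np.c_[P[:,1],np.ones(len(P))]
for k in range(3):
    f=np.linalg.lstsq(A,P[:,2],rcond=None)[0]; r=abs(A@f-P[:,2]); P=P[r<.004]; A=A[r<.004]
print("z=%.3f*y+%.4f n=%d"%(f[0],f[1],len(P)),np.degrees(np.arctan(f[0])),P.min(0).round(4),P.max(0).round(4))
q=P[:,:2].astype(np.float32); print(cv2.minAreaRect(q))
# x-mid per y bin
for y in np.arange(-.27,-.19,.01):
    b=P[abs(P[:,1]-y)<.004]
    if len(b)>5: print(round(y,3),b[:,0].min().round(4),b[:,0].max().round(4),np.median(b[:,2]).round(4))
```

```text
[272  84  18  15 163] [280.1  91.2] mean [ 0.528  -0.2211  0.0353] min [ 0.5199 -0.2486  0.0269] max [ 0.537  -0.2137  0.3621]
[267 124  27  20 499] [279.3 133.4] mean [ 0.5273 -0.261   0.0571] min [ 0.5153 -0.2699  0.048 ] max [ 0.5407 -0.2486  0.3621]
z=-0.556*y+-0.0908 n=1831 -29.078844613398747 [ 0.5146 -0.2719  0.022 ] [ 0.5407 -0.199   0.0609]
((0.5277594327926636, -0.23550263047218323), (0.072937972843647, 0.026059158146381378), 89.71192169189453)
-0.27 0.5146 0.5386 0.0585
-0.26 0.5154 0.5406 0.0538
-0.25 0.5153 0.5407 0.0482
-0.24 0.5151 0.5399 0.0425
-0.23 0.515 0.5399 0.0368
-0.22 0.5148 0.54 0.0323
-0.21 0.5157 0.5401 0.0252
-0.2 0.5218 0.5349 0.0233
```

Emit:
carry_out(motion=[{"fingers":-0.05,"dp":[0,0.0214,-0.015],"twist":[-7.4,0,0]},{"fingers":-0.05,"dp":[0,0.0214,-0.015],"twist":[-7.4,0,0]},{"fingers":-0.05,"dp":[0,0.0214,-0.015],"twist":[-7.4,0,0]},{"fingers":-0.05,"dp":[0,0.0214,-0.015],"twist":[-7.4,0,0]},{"fingers":-0.05,"dp":[0,0,-0.028],"twist":[0,0,0]},{"fingers":-0.05,"dp":[0,0,-0.028],"twist":[0,0,0]},{"fingers":-0.05,"dp":[0,0,0],"twist":[0,0,0]},{"fingers":-0.05,"dp":[0,0,0],"twist":[0,0,0]}])

```text
clock: 8.3
tool_pos: [0.5273, -0.2319, 0.102]
orientation: [-3.14, 0.517, 1.574]
wrist_force: [0.1, 0.3, 0.3]
width: 0.0446
```

Run:
```python
from h import *
s=bot.get_state(); print(s["clock"],s["tool_pos"].round(4),np.degrees(s["orientation"]).round(2),s["joint_positions"].round(3),s["width"])
from scipy.spatial.transform import Rotation as R
M=R.from_euler("xyz",s["orientation"]).as_matrix(); print(M.round(3).tolist())
im,d,p=cam("wrist"); save("w4.png",im); np.savez("w4.npz",im=im,d=d,**p)
print((np.array([.5278,-.2665,.0425])-s["tool_pos"]).round(4))
```

```text
8.3 [ 0.5273 -0.2319  0.102 ] [-179.91   29.62   90.21] [-0.285  0.237  1.943 -0.643  0.913  0.101] 0.04463270119050281
[[-0.003, 1.0, 0.0], [0.869, 0.003, -0.494], [-0.494, -0.001, -0.869]]
[ 0.0005 -0.0346 -0.0595]
```

View pics/w4.png

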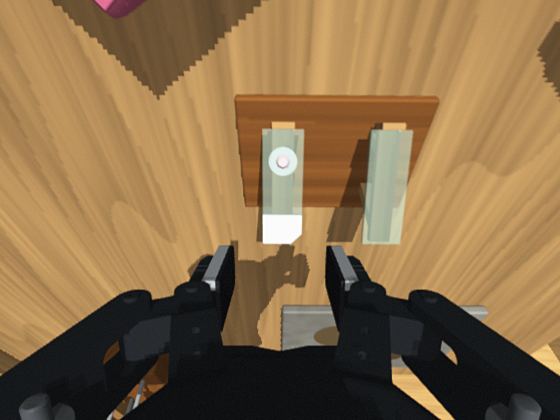

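The slide at (283,190) is centred between the fingers at (227) and (335) and looks square to the tool. One refined measurement from this view before going in.

Run:
```python
from h import *
W=np.load("w4.npz"); im,d=W["im"],W["d"]; X=cloud(d,W)
roi=np.zeros(d.shape,bool); roi[120:246,255:312]=1
s=roi&(d>0)&(abs(X[...,0]-.528)<.016)
P=X[s]; P=P[abs(P[:,2]-(-.556*P[:,1]-.0908))<.004]
for k in range(3):
    A=np.c_[P[:,:2],np.ones(len(P))]; f=np.linalg.lstsq(A,P[:,2],rcond=None)[0]; r=abs(A@f-P[:,2]); P=P[r<.0015]
n=np.array([-f[0],-f[1],1]); n/=np.linalg.norm(n); print("normal",n.round(4),len(P),P.min(0).round(4),P.max(0).round(4))
x=np.array([0,-1.,0]); x-=n*(x@n); x/=np.linalg.norm(x); y=np.cross(n,x)
c=P.mean(0); q=np.c_[(P-c)@x,(P-c)@y].astype(np.float32); r=cv2.minAreaRect(q); print(r)
ctr=c+x*r[0][0]+y*r[0][1]; end=c+x*q[:,0].max(); print("top centre",ctr.round(4),"upper end",end.round(4))
F=end-12*.001*x+0; F=F+y*r[0][1]-.002*n; print("frosted mid",F.round(4))
hsv=cv2.cvtColor(im,cv2.COLOR_RGB2HSV)
print("TCP goal",(F-.001*x-.011*n).round(4))
```

```text
normal [0.0022 0.4952 0.8688] 3919 [ 0.5147 -0.2698  0.0211] [ 0.541  -0.2     0.0602]
((-0.0016975551843643188, 0.00023338943719863892), (0.025867143645882607, 0.07965770363807678), 89.39842987060547)
top centre [ 0.528  -0.2351  0.0398] upper end [ 0.5278 -0.2696  0.0595]
frosted mid [ 0.528  -0.2602  0.0518]
TCP goal [ 0.528  -0.2647  0.0418]
```

Emit:
carry_out(motion=[{"fingers":-0.05,"dp":[0.0007,-0.0083,-0.015],"twist":[0,0,0]},{"fingers":-0.05,"dp":[0,-0.0083,-0.015],"twist":[0,0,0]},{"fingers":-0.05,"dp":[0,-0.0083,-0.015],"twist":[0,0,0]},{"fingers":-0.05,"dp":[0,-0.0055,-0.01],"twist":[0,0,0]},{"fingers":-0.05,"dp":[0,-0.0029,-0.005],"twist":[0,0,0]},{"fingers":-0.05,"dp":[0,0,0],"twist":[0,0,0]},{"fingers":-0.05,"dp":[0,0,0],"twist":[0,0,0]},{"fingers":-0.05,"dp":[0,0,0],"twist":[0,0,0]}])

```text
clock: 9.15
tool_pos: [0.5283, -0.2652, 0.0419]
orientation: [-3.141, 0.517, 1.574]
wrist_force: [-0.0, 0.6, -1.0]
width: 0.0446
```

Emit:
carry_out(motion=[{"fingers":0.2,"dp":[0,0,0],"twist":[0,0,0]},{"fingers":0.3,"dp":[0,0,0],"twist":[0,0,0]},{"fingers":0.35,"dp":[0,0,0],"twist":[0,0,0]},{"fingers":0.4,"dp":[0,0,0],"twist":[0,0,0]},{"fingers":0.5,"dp":[0,0,0],"twist":[0,0,0]},{"fingers":1,"dp":[0,0,0],"twist":[0,0,0]},{"fingers":1,"dp":[0,0,0],"twist":[0,0,0]},{"fingers":1,"dp":[0,0,0],"twist":[0,0,0]}], grip_force=30)

```text
clock: 9.95
tool_pos: [0.528, -0.2651, 0.0417]
orientation: [-3.141, 0.517, 1.574]
wrist_force: [-1.0, 5.4, 5.2]
width: 0.0248
```

Gripped at 24.8 mm. Lift off along the normal, then level it.

Emit:
carry_out(motion=[{"fingers":1,"dp":[0,0.002,0.0035],"twist":[0,0,0]},{"fingers":1,"dp":[0,0.005,0.009],"twist":[0,0,0]},{"fingers":1,"dp":[0,0.008,0.014],"twist":[0,0,0]},{"fingers":1,"dp":[0,0.01,0.02],"twist":[0,0,0]},{"fingers":1,"dp":[0,0.01,0.025],"twist":[0,0,0]},{"fingers":1,"dp":[0,0.01,0.025],"twist":[0,0,0]},{"fingers":1,"dp":[0,0.005,0.025],"twist":[3,0,0]},{"fingers":1,"dp":[0,0,0.015],"twist":[5,0,0]}])

```text
clock: 10.75
tool_pos: [0.5286, -0.2127, 0.1803]
orientation: [3.14, 0.374, 1.577]
wrist_force: [0.1, -1.4, -0.1]
width: 0.0251
```

Emit:
carry_out(motion=[{"fingers":1,"dp":[0,0,0.005],"twist":[6,0,0]},{"fingers":1,"dp":[0,0,0],"twist":[6,0,0]},{"fingers":1,"dp":[0,0,0],"twist":[6,0,0]},{"fingers":1,"dp":[0,0,0],"twist":[3.6,0,0]},{"fingers":1,"dp":[0,0,0],"twist":[0,0,0]},{"fingers":1,"dp":[0,0,0],"twist":[0,0,0]},{"fingers":1,"dp":[0,0,0],"twist":[0,0,0]},{"fingers":1,"dp":[0,0,0],"twist":[0,0,0]}])

```text
clock: 11.55
tool_pos: [0.5276, -0.2141, 0.1827]
orientation: [-3.141, 0.0, 1.575]
wrist_force: [-0.5, 0.3, -0.4]
width: 0.0248
```

Run:
```python
from h import *
s=bot.get_state(); print(s["clock"],s["tool_pos"].round(4),np.degrees(s["orientation"]).round(2),s["joint_positions"].round(3),s["width"],s["wrist_force"].round(1))
im,d,p=cam("wrist"); save("w5.png",im); np.savez("w5.npz",im=im,d=d,**p)
```

```text
11.55 [ 0.5276 -0.2141  0.1827] [-1.7998e+02  1.0000e-02  9.0240e+01] [-0.509  0.146  1.79  -0.     1.205 -0.513] 0.024751501496621833 [-0.5  0.3 -0.4]
```

View pics/w5.png

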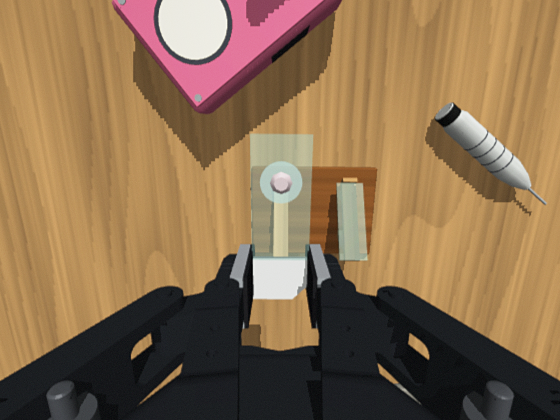

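The slide is held square by its frosted end at (279,277), with the stone at (281,182). The plain slide has stayed put at (352,220). Now its level and the stone's offset in the tool frame.

```bash
cat >> h.py <<'E'
from scipy.spatial.transform import Rotation as Rt
def held(im,d,p,s,goal=None):
    X=cloud(d,p); roi=np.zeros(d.shape,bool); roi[125:258,245:318]=1
    M=Rt.from_euler("xyz",s["orientation"]).as_matrix(); Q=(X-s["tool_pos"])@M   # tool frame
    z0=np.median(Q[200:240,255:270,2]); P=X[roi&(abs(Q[...,2]-z0)<.006)&(abs(Q[...,1])<.016)]
    for k in range(4):
        A=np.c_[P[:,:2],np.ones(len(P))]; f=np.linalg.lstsq(A,P[:,2],rcond=None)[0]; r=abs(A@f-P[:,2]); P=P[r<.0015]
    n=np.array([-f[0],-f[1],1]); n/=np.linalg.norm(n)
    q=P[:,:2]; r=cv2.minAreaRect(q.astype(np.float32))
    st=roi.copy(); hsv=cv2.cvtColor(im,cv2.COLOR_RGB2HSV)
    g=cv2.cvtColor(im[155:212,250:315],cv2.COLOR_RGB2GRAY)
    c=cv2.HoughCircles(cv2.GaussianBlur(g,(3,3),0),cv2.HOUGH_GRADIENT,1,30,param1=80,param2=12,minRadius=7,maxRadius=26)
    print("z0",z0,"n",n.round(4),"tilt deg",np.degrees(np.arccos(n[2])).round(2),len(P),r,"circles",c+[250,155,0] if c is not None else None)
    return f,P,M
E
python3 - <<'E'
from h import *
W=np.load("w5.npz"); s=bot.get_state(); f,P,M=held(W["im"],W["d"],W,s)
X=cloud(W["d"],W); st=np.zeros(W["d"].shape,bool); st[150:215,255:310]=1
res=X[...,2]-(X[...,:2]@f[:2]+f[2]); b=st&(res>.002)&(res<.006); print("stone pts",b.sum(),X[b].mean(0).round(4),X[b].max(0).round(4),X[b].min(0).round(4))
print("slide ends y",P[:,1].min(),P[:,1].max(), "x",P[:,0].min(),P[:,0].max())
zt=f[2]+f[0]*.528+f[1]*(-.17); print("top face z at stone",zt)
for uv in((281,182),): print(ray(W,*uv,zt+.002).round(4))
E
```

```text
z0 -0.012609978742566707 n [0.0029 0.0048 1.    ] tilt deg 0.32 6802 ((0.5275492668151855, -0.1786002665758133), (0.03165679797530174, 0.055075403302907944), 0.3681386113166809) circles [[[285.5        183.5         25.39999962]]]
stone pts 343 [ 0.5274 -0.1706  0.1986] [ 0.5359 -0.1619  0.2006] [ 0.5225 -0.1784  0.1973]
slide ends y -0.20618765119691387 -0.15101849990440896 x 0.5118722882535928 0.5435296608001919
top face z at stone 0.1953200611652352
[ 0.5275 -0.1707  0.1973]
```

Emit:
carry_out(motion=[{"fingers":1,"dp":[-0.005,0.0147,0],"twist":[0,0,-4]},{"fingers":1,"dp":[-0.008,0.03,0],"twist":[0,0,-5]},{"fingers":1,"dp":[-0.008,0.03,0],"twist":[0,0,-5]},{"fingers":1,"dp":[-0.008,0.03,0],"twist":[0,0,-5]},{"fingers":1,"dp":[-0.008,0.03,0],"twist":[0,0,-5]},{"fingers":1,"dp":[-0.008,0.03,0],"twist":[0,0,-5]},{"fingers":1,"dp":[-0.008,0.03,0],"twist":[0,0,-5]},{"fingers":1,"dp":[-0.008,0.03,0],"twist":[0,0,-5]}])

```text
clock: 12.4
tool_pos: [0.466, 0.0111, 0.1828]
orientation: [3.141, -0.0, 0.89]
wrist_force: [-0.7, -0.6, -0.2]
width: 0.0248
```

Emit:
carry_out(motion=[{"fingers":1,"dp":[-0.008,0.03,0],"twist":[0,0,-5]},{"fingers":1,"dp":[-0.008,0.03,0],"twist":[0,0,-5]},{"fingers":1,"dp":[-0.008,0.03,0],"twist":[0,0,-5]},{"fingers":1,"dp":[-0.008,0.02,0],"twist":[0,0,-5]},{"fingers":1,"dp":[-0.0043,0.01,-0.02],"twist":[0,0,-5]},{"fingers":1,"dp":[0,0,-0.02],"twist":[0,0,-2.9]},{"fingers":1,"dp":[0,0,-0.02],"twist":[0,0,0]},{"fingers":1,"dp":[0,0,0],"twist":[0,0,0]}])

```text
clock: 13.2
tool_pos: [0.4272, 0.1297, 0.12]
orientation: [-3.14, 0.006, 0.407]
wrist_force: [0.1, -1.0, -0.9]
width: 0.025
```

Run:
```python
from h import *
s=bot.get_state(); print(s["clock"],s["tool_pos"].round(4),np.degrees(s["orientation"]).round(2),s["joint_positions"].round(3),s["width"],s["wrist_force"].round(1))
im,d,p=cam("wrist"); save("w6.png",im); np.savez("w6.npz",im=im,d=d,**p); held(im,d,p,s)
y=np.radians(23.3); g=np.array([.4703-.0435*np.cos(y),.1478-.0435*np.sin(y),.062]); print("remaining",(g-s["tool_pos"]).round(4))
```

```text
13.2 [0.4272 0.1297 0.12  ] [-179.91    0.37   23.34] [ 0.137 -0.033  2.11  -0.     1.071  1.301] 0.024998976626821937 [ 0.1 -1.  -0.9]
z0 -0.012677035305881011 n [0.0126 0.0028 0.9999] tilt deg 0.74 6817 ((0.4590792655944824, 0.1434684842824936), (0.055209990590810776, 0.03174823150038719), 23.35823631286621) circles [[[281.5        185.5          8.19999981]]]
remaining [ 0.0031  0.0009 -0.058 ]
```

View pics/w6.png

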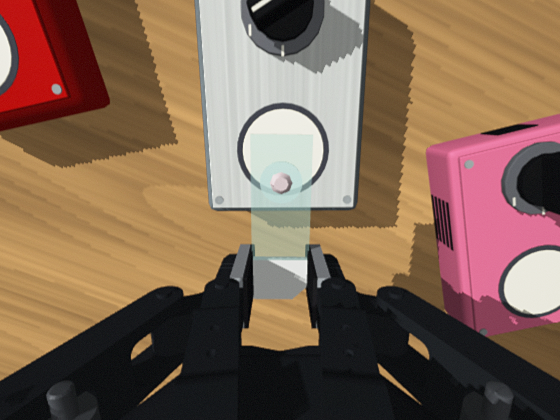

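The slide is over the lamp, stone at (281,182), frosted end away from the switch. The tool is still settling, so go straight down and check again.

Emit:
carry_out(motion=[{"fingers":1,"dp":[0,0,-0.008],"twist":[0,0,0]},{"fingers":1,"dp":[0,0,-0.015],"twist":[0,0,0]},{"fingers":1,"dp":[0,0,-0.015],"twist":[0,0,0]},{"fingers":1,"dp":[0,0,-0.012],"twist":[0,0,0]},{"fingers":1,"dp":[0,0,-0.008],"twist":[0,0,0]},{"fingers":1,"dp":[0,0,0],"twist":[0,0,0]},{"fingers":1,"dp":[0,0,0],"twist":[0,0,0]},{"fingers":1,"dp":[0,0,0],"twist":[0,0,0]}])

```text
clock: 14.05
tool_pos: [0.4312, 0.1296, 0.0655]
orientation: [3.141, -0.002, 0.406]
wrist_force: [0.2, 0.6, -0.7]
width: 0.0251
```

Run:
```python
from h import *
s=bot.get_state(); print(s["clock"],s["tool_pos"].round(4),np.degrees(s["orientation"]).round(2),s["width"],s["wrist_force"].round(1))
im,d,p=cam("wrist"); save("w7.png",im); np.savez("w7.npz",im=im,d=d,**p); f,P,M=held(im,d,p,s)
X=cloud(d,p); st=np.zeros(d.shape,bool); st[150:215,255:310]=1
res=X[...,2]-(X[...,:2]@f[:2]+f[2]); b=st&(res>.002)&(res<.006); print("stone",b.sum(),X[b].mean(0).round(4))
print("window px",proj(p,[.4703,.1478,.051]),"stone px",proj(p,X[b].mean(0)))
y=np.radians(23.3); g=np.array([.4703-.0435*np.cos(y),.1478-.0435*np.sin(y),.062]); print("remaining",(g-s["tool_pos"]).round(4))
im2,d2,p2=cam("top"); a=im2[195:310,190:305]; im3,_,_=cam("side")
save("end.png",np.hstack([cv2.resize(a,(400,400)),cv2.resize(im3[140:260,180:300],(400,400))]))
# has the rest stayed? compare top frames
T=np.load("top1.npz")["im"].astype(int); print({k:abs(im2.astype(int)-T)[v-8:v+8,u-8:u+8].mean().round(1) for k,(u,v) in dict(plain=(398,222),ring=(296,172),handp=(370,172),jar=(214,178)).items()})
```

```text
14.05 [0.4312 0.1296 0.0655] [ 1.7997e+02 -9.0000e-02  2.3250e+01] 0.02507839739440042 [ 0.2  0.6 -0.7]
z0 -0.01262446122809707 n [2.7e-03 6.0e-04 1.0e+00] tilt deg 0.16 6834 ((0.4629589915275574, 0.14329186081886292), (0.055231645703315735, 0.031588613986968994), 23.26813316345215) circles [[[281.5        185.5          8.19999981]]]
stone 356 [0.4702 0.1467 0.0815]
window px [278.50096235 170.18779617] stone px [280.67887835 182.75066969]
remaining [-0.0008  0.001  -0.0035]
{'plain': np.float64(10.3), 'ring': np.float64(9.1), 'handp': np.float64(10.3), 'jar': np.float64(11.6)}
```

View pics/end.png

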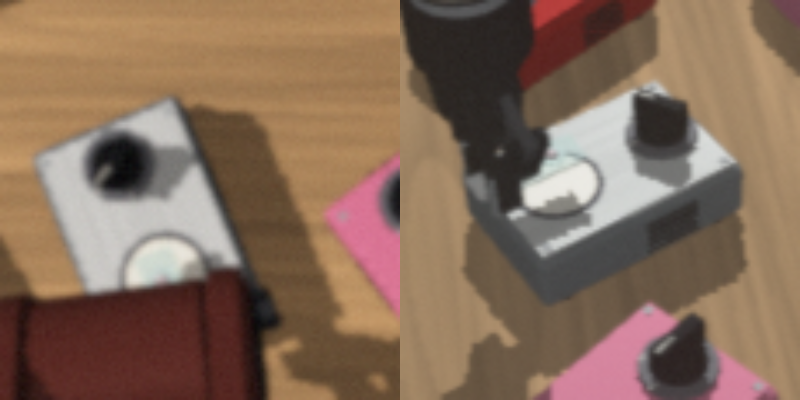

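View pics/w7.png

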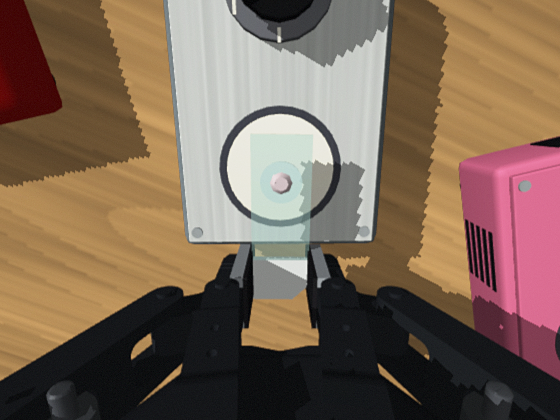

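The stone is within about 1 mm of the window's centre, and the slide is level to 0.2°. The end pictures show the slide over the window, the pointer turned, and a clear gap. Small correction: 4 mm down and 1 mm in +y.

Emit:
carry_out(motion=[{"fingers":1,"dp":[0,0.001,-0.002],"twist":[0,0,0]},{"fingers":1,"dp":[0,0,-0.0015],"twist":[0,0,0]},{"fingers":1,"dp":[0,0,0],"twist":[0,0,0]},{"fingers":1,"dp":[0,0,0],"twist":[0,0,0]},{"fingers":1,"dp":[0,0,0],"twist":[0,0,0]},{"fingers":1,"dp":[0,0,0],"twist":[0,0,0]},{"fingers":1,"dp":[0,0,0],"twist":[0,0,0]},{"fingers":1,"dp":[0,0,0],"twist":[0,0,0]}])

```text
clock: 15.0
tool_pos: [0.4304, 0.1305, 0.0613]
orientation: [-3.142, -0.0, 0.406]
wrist_force: [-0.9, 0.1, 0.6]
width: 0.0247
```

Run:
```python
from h import *
s=bot.get_state(); print(s["clock"],s["tool_pos"].round(4),np.degrees(s["orientation"]).round(2),s["width"],s["wrist_force"].round(1))
im,d,p=cam("wrist"); f,P,M=held(im,d,p,s)
X=cloud(d,p); st=np.zeros(d.shape,bool); st[150:215,255:310]=1
res=X[...,2]-(X[...,:2]@f[:2]+f[2]); b=st&(res>.002)&(res<.006); print("stone",X[b].mean(0).round(4),"foot z",X[b].mean(0)[:2]@f[:2]+f[2])
im2,d2,p2=cam("top"); T=np.load("top1.npz"); g=lambda a:cv2.GaussianBlur(cv2.cvtColor(a,cv2.COLOR_RGB2GRAY),(3,3),0).astype(np.float32)
for k,(u,v) in dict(plain=(398,222),ring=(296,172),handp=(370,172),jar=(214,178),fixed_pink=(150,165)).items():
    w=np.s_[v-16:v+16,u-16:u+16]; print(k,np.round(cv2.phaseCorrelate(g(T["im"])[w],g(im2)[w]),2) if 0 else [np.round(q,2) for q in cv2.phaseCorrelate(g(T["im"])[w],g(im2)[w])])
```

```text
15.0 [0.4304 0.1305 0.0613] [-180.     -0.     23.25] 0.02471786144131151 [-0.9  0.1  0.6]
z0 -0.012665470623959396 n [4.8e-03 8.0e-04 1.0e+00] tilt deg 0.28 6796 ((0.4622616767883301, 0.14420777559280396), (0.05516602843999863, 0.031715571880340576), 23.097118377685547) circles [[[280.5        182.5         11.        ]
  [304.5        164.5          8.19999981]]]
stone [0.4696 0.1476 0.0773] foot z 0.07400830534334779
plain [array([-0.04,  0.11]), np.float64(1.06)]
ring [array([-0.02, -0.05]), np.float64(1.1)]
handp [array([0.02, 0.05]), np.float64(1.0)]
jar [array([-0.09,  0.05]), np.float64(0.99)]
fixed_pink [array([-0.06,  0.02]), np.float64(1.0)]
```

```bash
python3 -c "
from workcell import bot
print(bot.finish_job())"
```

```text
the job is handed in; nothing more can be done
None
```

I turned the switch clockwise to its on stop. I then took the notched slide out of the stand by its frosted end and handed in the job at about 15 s, still holding it over the lit window.

The last checks showed:

- **Switch:** the bar turned from 203.4° to 143.5°, which is 59.9°. The last side picture still shows it turned.
- **Slide position:** the stone is at (0.4696, 0.1476), about 1 mm from the window's centre as measured by the wrist camera. Its foot is 23 mm above the window.
- **Slide attitude:** it is within 0.3° of level, label face up, with the frosted end pointing away from the switch to about 0.2°.
- **Contact:** the wrist force is about 1 N, so nothing else is touched. By calculation the fingertips are about 10 mm above the lamp.
- **Bystanders:** the plain slide, ring, handpiece and jar show shifts of about 0.1 pixel or less in the top view, so they have not moved.

**Small disagreements:**

- The top camera's first estimate of the window centre differed by about 2 mm from the wrist camera's, which is within the calibration error.
- An earlier pose reading stood 3.5 mm high. I corrected that before handing in.
- The window did not read brighter after switching: its mean RGB was 241/240/232 before and 229/227/214 after, from a different viewpoint. That the light is on therefore rests on the switch angle.

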